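Sort the mixed kitchen ware on the counter, each kind to its place

TASK

Sort the things left mixed on the counter: stand the two chai glasses in the wire carrier, one to a ring, set both small steel vatis side by side flat on the thali, and put the loose spice jar into the empty bay of the wooden masala box. Set everything down upright and gently, without dropping or tipping anything over, and leave the tiffin and the chai pan where they are.

Things in the scene. Friction and masses are not known exactly. Their poses are not given: they have to be found in the camera images.
- chai_glass_1: One of the two alike small chai tumblers of clear pressed glass: round, open, 76 mm tall, outer diameter 44 mm at the foot widening evenly to 58 mm at the rim, about 120 g. Stands upright on the counter. Origin at the centre of the underside, z up along its axis.
- chai_glass_2: The other chai glass, same shape and size as chai_glass_1. Its place is any ring of the carrier that the other glass is not in. Origin at the centre of the underside, z up along its axis.
- vati_1: One of the two alike small steel serving bowls (vati or katori): round, open, nearly straight-sided, 34 mm tall, 60 mm across outside (50 mm at the foot), walls 2.5 mm, about 70 g. Stands upright on the counter. Origin at the centre of the underside, z up along its axis.
- vati_2: The other steel vati, same shape and size as vati_1. Origin at the centre of the underside, z up along its axis.
- spice_jar: Small white plastic jar with a ribbed white screw-top lid, closed: a plain cylinder 47 mm in diameter and 70 mm tall, about 90 g, the only loose one of its size (the big white jar at the back is not used). Origin at the centre of the underside, z up along its axis.
- carrier: Chai-glass carrier, fixed: a flat aluminium tray 176 x 176 mm whose floor lies 4 mm above the counter, with four round steel-wire rings above it, two by two, each 76 mm clear inside, wire tops 46 mm above the counter. Ring centres at x = +-44 mm, y = +-44 mm in its frame; a glass stands on the tray floor inside a ring. A low wire loop handle, 53 mm high at most, runs along each of the +y and -y sides, out to y = +-101 mm. Origin at the centre of the underside, z up.
- thali: Thali, fixed: a round steel plate 240 mm across with a flat floor 3 mm above the counter, flat out to about 105 mm from the centre, and a flared rim 22 mm high (24 mm with its bead). Origin at the centre of the underside, z up.
- masala_box: Wooden masala box, fixed: open on top, 72 mm (x) by 206 mm (y), walls 36 mm high and 5 mm thick, inner floor 5 mm above the counter, three square bays of 62 mm in a row along y, centred at y = -67, 0 and +67 mm. The middle and the -y bay each hold a spice jar like the loose one (fixed, tops 75 mm above the counter); the +y end bay is empty. Origin at the centre of the underside, z up.
- tiffin: Bystander: three-tier steel tiffin stack with side latches and a carrying handle, 121 mm across, 222 mm tall to the handle, standing near the right edge of the counter. Origin at the centre of the underside.
- chai_pan: Bystander: aluminium chai pan 160 mm across and 81 mm tall with a black handle, standing on a green trivet 6 mm thick near the left edge of the counter; its handle runs along its +x, out to 230 mm from its axis. Origin at the centre of the pan's underside.
There are look-alikes about, which are no part of the job. Leave any orange or purple look-alike of the vati_1 alone.

How it is judged:
By the outcome, as a careful person would: the job done as asked, in the order asked, and still so for the second after the job is handed in, with the robot touching nothing.
It also fails if it takes over 128 s, if anything falls off the work surface, if the arm or the gripper's body presses on something with over 40 N, if the wrist force passes 120 N, or if a joint passes its speed limit or range.

ROBOT

A 7-joint arm with a two-finger parallel gripper is mounted at the origin on the work surface. World frame = base frame: x ahead of the robot, y to its left, z up, the work surface at z = 0. Lengths are in m, angles in rad, forces in N, time in s.
With the tool pointing down it reaches from about 0.4 to 0.85 m from the base axis. Payload 6.9 kg.
Tool frame: the origin (TCP) lies midway between the tips of the shut fingers; the grasp point (between the pads) lies 19 mm behind it (manip.tcp_to_grasp is the distance from the TCP to the grasp point, in m); z points along the fingers, y is the line along which they close (so a half turn about z gives the same grasp; the last joint's range is limited). The gripper opens to 85 mm and grips with 20 to 120 N. Pads are 22 mm wide; open, the fingers measure 114 mm over their backs; the gripper's body (76 mm by 85 mm) begins 54 mm behind the grasp point. The pads swing forward as they close: fully open they stand 13 mm farther back than shut.
Start: joints at [1.238, 0.507, -0.238, 1.5, 0.126, 1.149, -0.155], TCP at [0.266, -0.566, 0.231] pointing down, gripper open.
Joint ranges: [-3.08, 3.08], [-0.24, 2.05], [-1.43, 1.35], [0, 2.5], [-1.52, 4.66], [0.17, 1.96], [-2.89, 2.89]. Speed limits (rad/s): [2.39, 2.39, 3.14, 3.14, 3.14, 3.14, 3.14].

INTERFACE

Orientations are given as a rotation vector (axis times angle).
In Python, from cell import manip, effector, kin, sensors, get_image, camera_model gives the robot as it stands. The module is installed in compiled form; this text tells all that it offers. Calls block until the motion is done:
- manip.movep(position, orientation): joint-space move of the TCP to a pose.
- manip.line_to(position, max_speed=0.15, rot=None, max_force=None): straight line of the TCP; rot=None keeps the orientation; max_speed is the mean speed in m/s. With max_force (N) it stops when the force on the tool has changed by that much, and returns True; else False.
- manip.move_joints(angles): joint-space move.
- effector.set_gripper(opening, strength=None): opening from 0.0 (shut) to 1.0 (fully open); strength is the grip in N (None keeps the last); returns when the fingers have stopped.
- manip.wait(seconds).
- kin.solve_ik(position, orientation): joint angles nearest the present ones, or None.
- sensors.read_state(): the state.
- get_image(name): name is "scene" or "top" or "wrist"; returns (picture, depth): 400x640x3 uint8, blue, green, red; 400x640 float32, m along the optical axis (not along the pixel's ray), 0 where there is no reading.
- camera_model(name): a dict with "K" (3x3 intrinsics, pixels), "rvec" (rotation vector, rad) and "tvec" (3), from world to camera coordinates, as OpenCV has them; the wrist camera has in their place "mount" (4x4, takes a point from camera to tool coordinates, whose origin is the TCP and whose axes are the flange's). Camera axes: x right, y down, z forward; pixel columns grow to the right and rows downward; lengths in m; the calibration is good to about 2 mm. A picture is of the moment at which its call begins: read the wrist's pose just before it. camera_model takes no time and is no camera call.
A pose or a line that the arm cannot do raises manip.PlanningError and nothing moves.
- manip.job_done(): hands the job in; it is judged then, once.
The state is a dict: "time_s": time; "joints": joint angles; "qvel": joint speeds; "tau": joint torques, N m; "tool_pos": TCP position; "eef_rot": TCP orientation; "force": force on the tool from outside, world axes, zero at the start; "ft_torque": the same for the moment, N m; "opening": opening from 0.0 (shut) to 1.0 (fully open); "gripper_force": force on a finger pad.
Only numpy, scipy, OpenCV 4.12 (cv2) and the standard library are available. Lean on these libraries where they do the work, as an engineer would, in place of code of your own. Each camera call takes 0.05 s, during which the arm holds its last target. There are 200 camera calls.

## Working session

There is one attempt and no reset: what is moved stays moved. The work goes in short steps, each a Python script; the robot and the scene stay as the last script left them, time stands still between calls to the robot, and variables do not carry over. Pictures are saved under pics/ and viewed, at most 14 in all, crops included, and the job is handed in when it is done.

```bash
mkdir -p pics; ls
python3 - <<'E'
from cell import *
import cv2,numpy as np
for n in("scene","top","wrist"):
    im,d=get_image(n); cv2.imwrite(f"pics/{n}0.png",im); np.save(f"{n}0.npy",d)
    m=camera_model(n); print(n,{k:np.round(v,4).tolist() for k,v in m.items()})
s=sensors.read_state();print(s)
E
```

```text
pics
scene {'K': [[408.8108, 0.0, 322.0784], [0.0, 408.8108, 198.2872], [0.0, 0.0, 1.0]], 'rvec': [2.1181, 1.4102, -0.496], 'tvec': [-0.169, -0.3195, 1.6248]}
top {'K': [[464.5318, 0.0, 323.5919], [0.0, 464.5318, 194.38], [0.0, 0.0, 1.0]], 'rvec': [2.2072, -2.1934, 0.0893], 'tvec': [-0.0211, 0.4636, 1.5842]}
wrist {'K': [[337.9169, 0.0, 317.3017], [0.0, 337.9169, 200.4329], [0.0, 0.0, 1.0]], 'mount': [[-0.0012, -0.9499, -0.3126, 0.0807], [1.0, -0.001, -0.0007, -0.0002], [0.0003, -0.3126, 0.9499, -0.1417], [0.0, 0.0, 0.0, 1.0]]}
{'time_s': 0.15, 'joints': array([ 1.23751953,  0.50815746, -0.23753312,  1.50086287,  0.12572925,
        1.14889982, -0.15479626]), 'qvel': array([-0.00038767, -0.00235758,  0.00014397, -0.00230362,  0.0016246 ,
       -0.00021164,  0.00010865]), 'tau': array([-3.17709819e-03, -6.21009707e+01, -2.18961507e+00, -2.49836397e+01,
        1.26692842e-02,  9.21445753e-03,  2.83099325e-05]), 'tool_pos': array([ 0.26529525, -0.56550306,  0.23063514]), 'eef_rot': array([-3.06502380e+00, -6.83445941e-01,  5.29699596e-04]), 'force': array([-0.0479764 , -0.1423846 ,  0.71922635]), 'ft_torque': array([-0.03635803, -0.0051479 , -0.01056706]), 'gripper_force': 0.0, 'opening': 1.0000382660437401}
```

View pics/top0.png

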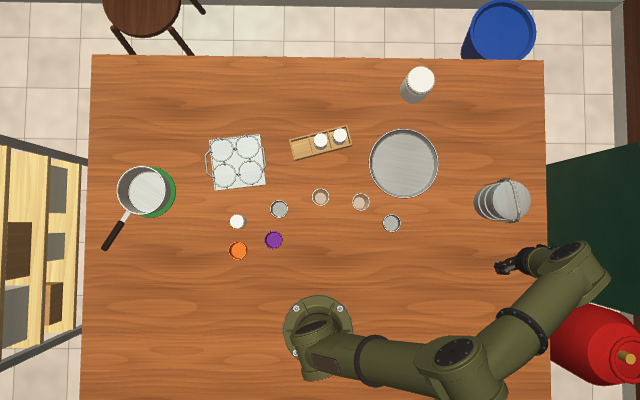

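View pics/scene0.png

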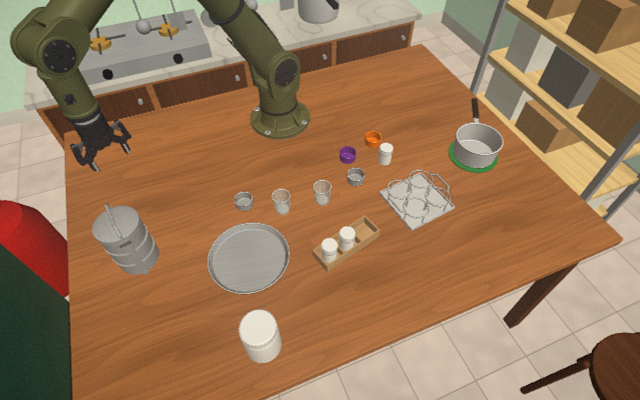

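Top view: the glasses are at about (320,197) and (361,202), the vatis at (279,209) and (391,223), and the jar at (237,221). The carrier is at (237,162), the box at (321,142) with its empty bay on the left, and the thali at (404,163). The orange and purple look-alikes are at (238,250) and (274,240). The scene view agrees. Next I'll get rough positions and take closer wrist views.

```bash
cat > h.py <<'E'
from cell import *
import cv2,numpy as np
from scipy.spatial.transform import Rotation as R
def cam(name,st=None):
    m=camera_model(name)
    if name!="wrist":
        r=R.from_rotvec(np.ravel(m["rvec"])).as_matrix(); return m["K"],r.T,-r.T@np.ravel(m["tvec"])
    st=st or sensors.read_state(); M=np.array(m["mount"]); r=R.from_rotvec(st["eef_rot"]).as_matrix()
    return m["K"],r@M[:3,:3],r@M[:3,3]+st["tool_pos"]
def ray(c,px,z):
    K,Rw,C=c; d=Rw@np.linalg.solve(K,[px[0],px[1],1.]); return C+d*(z-C[2])/d[2]
def proj(c,p):
    K,Rw,C=c; q=K@(Rw.T@(np.asarray(p)-C)); return q[:2]/q[2]
def down(yaw):  # tool z down; tool y (closing line) at angle yaw+90deg in the world
    return (R.from_rotvec([0,0,yaw])*R.from_rotvec([np.pi,0,0])).as_rotvec()
E
python3 - <<'E'
from h import *
c=cam("top"); print("C",c[2])
for n,p,z in [("g1",(320,196),.076),("g2",(361,201),.076),("v1",(279,208),.034),("v2",(391,222),.034),("jar",(237,221),.07),("or",(238,250),.034),("pu",(274,240),.034),("thali",(404,163),.022),("tiffin",(502,200),.2),("panrim",(146,190),.087),("jarA",(320,140),.075),("jarB",(340,134),.075),("c1",(221,150),.046),("c2",(247,146),.046),("c3",(224,176),.046),("c4",(251,173),.046)]: print(n,ray(c,p,z).round(3))
s=sensors.read_state(); print(R.from_rotvec(s["eef_rot"]).as_matrix().round(2))
for p in [(.45,0,.42),(.5,.1,.42),(.52,-.1,.42),(.5,.15,.42)]:
  for y in (0,np.pi/2,-np.pi/2,np.pi):
    q=kin.solve_ik(p,down(y)); print(p,round(y,2),None if q is None else np.round(q,2))
E
```

```text
C [0.36653141 0.01396231 1.60950723]
g1 [ 0.455 -0.005  0.076]
g2 [ 0.439 -0.141  0.076]
v1 [0.415 0.133 0.034]
v2 [ 0.37  -0.247  0.034]
jar [0.37  0.268 0.07 ]
or [0.273 0.269 0.034]
pu [0.307 0.149 0.034]
thali [ 0.574 -0.295  0.022]
tiffin [ 0.439 -0.561  0.2  ]
panrim [0.47  0.563 0.087]
jarA [ 0.642 -0.004  0.075]
jarB [ 0.662 -0.071  0.075]
c1 [0.61  0.33  0.046]
c2 [0.624 0.243 0.046]
c3 [0.521 0.318 0.046]
c4 [0.532 0.228 0.046]
[[ 0.91  0.42 -0.  ]
 [ 0.42 -0.91  0.  ]
 [-0.   -0.   -1.  ]]
(0.45, 0, 0.42) 0 [ 0.56  0.16 -0.74  1.55  0.11  1.48 -1.76]
(0.45, 0, 0.42) 1.57 [ 0.74  0.19 -0.98  1.54  0.16  1.49 -0.25]
(0.45, 0, 0.42) -1.57 [ 0.88  0.25 -1.22  1.54  0.23  1.52  2.8 ]
(0.45, 0, 0.42) 3.14 [ 0.89  0.25 -1.24  1.54  0.24  1.52  1.22]
(0.5, 0.1, 0.42) 0 [ 0.43  0.32 -0.98  1.41  0.26  1.55 -2.11]
(0.5, 0.1, 0.42) 1.57 [ 0.5   0.36 -1.14  1.41  0.33  1.57 -0.61]
(0.5, 0.1, 0.42) -1.57 [ 0.54  0.39 -1.22  1.41  0.37  1.59  2.49]
(0.5, 0.1, 0.42) 3.14 [ 0.58  0.43 -1.34  1.41  0.42  1.62  0.85]
(0.52, -0.1, 0.42) 0 [ 0.47  0.28 -0.47  1.37  0.12  1.52 -1.56]
(0.52, -0.1, 0.42) 1.57 [ 0.69  0.32 -0.81  1.37  0.23  1.55 -0.1 ]
(0.52, -0.1, 0.42) -1.57 [-0.55  0.43  1.15  1.38 -0.39  1.58 -2.57]
(0.52, -0.1, 0.42) 3.14 [ 0.82  0.38 -1.07  1.37  0.33  1.58  1.36]
(0.5, 0.15, 0.42) 0 [ 0.38  0.38 -1.13  1.38  0.35  1.59 -2.28]
(0.5, 0.15, 0.42) 1.57 [ 0.4   0.4  -1.18  1.38  0.37  1.6  -0.73]
(0.5, 0.15, 0.42) -1.57 [ 0.42  0.42 -1.22  1.38  0.39  1.61  2.38]
(0.5, 0.15, 0.42) 3.14 [ 0.38  0.38 -1.13  1.38  0.35  1.59  0.86]
```

Run:
```python
from h import *
s=sensors.read_state()
manip.line_to(s["tool_pos"]+[0,0,.17],max_speed=.3)
import pickle
for i,p in enumerate([(.52,-.15,.40),(.5,.17,.40)]):
    manip.movep(p,down(0)); manip.wait(.2)
    st=sensors.read_state(); im,d=get_image("wrist"); cv2.imwrite(f"pics/w{i}.png",im)
    pickle.dump((st,im,d),open(f"w{i}.pkl","wb")); print(st["time_s"],st["tool_pos"],st["joints"].round(2))
```

```text
2.8417 [ 0.51985887 -0.15087278  0.39985833] [ 0.54  0.3  -0.44  1.39  0.13  1.48 -1.47]
4.3083 [0.50053847 0.1686424  0.39987226] [ 0.05  0.29 -0.6   1.42  0.17  1.48 -2.12]
```

View pics/w0.png

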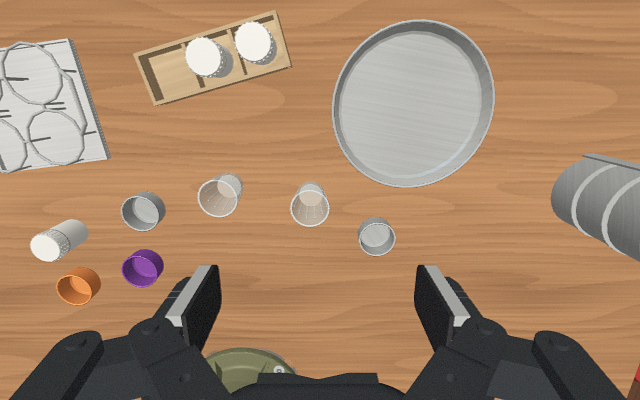

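View pics/w1.png

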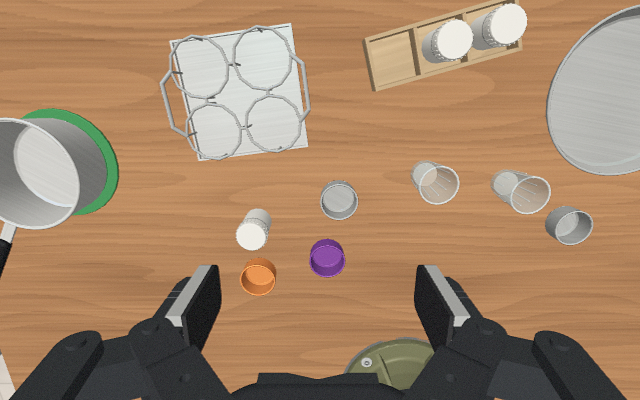

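w0 and w1 show rim centres for glass 1 (w0 219,196; w1 437,184), glass 2 (310,206; 527,194), vati 1 (143,211; 339,200), vati 2 (377,236; 569,225) and the jar lid (w1 252,235). Rings in w1 are at (200,67), (263,58), (213,131) and (273,124). I'll refine these with fits.

```bash
cat > m.py <<'E'
from h import *
import pickle
W=[pickle.load(open(f"w{i}.pkl","rb")) for i in(0,1)]; C=[cam("wrist",w[0]) for w in W]
vis=[cv2.resize(w[1],None,fx=3,fy=3,interpolation=cv2.INTER_CUBIC) for w in W]; out=[v.copy() for v in vis]
def rim(i,px,r,z):
    x,y=[int(v*3) for v in px]; a=110
    x0,y0=max(x-a,0),max(y-a,0); g=cv2.medianBlur(cv2.cvtColor(vis[i][y0:y+a,x0:x+a],cv2.COLOR_BGR2GRAY),5)
    h=cv2.HoughCircles(g,cv2.HOUGH_GRADIENT_ALT,1,30,param1=150,param2=.6,minRadius=int(r*2.5),maxRadius=int(r*3.6))
    for c in ([] if h is None else h.reshape(-1,h.shape[-1])):
        p=((c[0]+x0)/3,(c[1]+y0)/3)
        if np.hypot(p[0]-px[0],p[1]-px[1])<7:
            P=ray(C[i],p,z); q=ray(C[i],(p[0]+c[2]/3,p[1]),z)
            print("   w%d px %.1f %.1f r_mm %.1f ->"%(i,*p,1e3*np.linalg.norm(q-P)),P.round(4)); cv2.circle(out[i],(int(c[0]+x0),int(c[1]+y0)),int(c[2]),(0,0,255),1)
for n,a,b,z,R_ in [("g1",(219,196),(437,184),.076,.029),("g2",(310,206),(527,194),.076,.029),("v1",(143,211),(339,200),.034,.03),("v2",(377,236),(569,225),.034,.03),("jar",(46,247),(252,235),.07,.0235),("jA",(204,57),(452,40),.075,.0235),("jB",(255,43),(502,23),.075,.0235),
  ("rA",None,(200,67),.046,.039),("rB",None,(263,58),.046,.039),("rC",None,(213,131),.046,.039),("rD",None,(273,124),.046,.039)]:
    print(n)
    for i,p in((0,a),(1,b)):
        if p: 
            print("  hand",ray(C[i],p,z).round(4)); rim(i,p,R_*338/(C[i][2][2]-z),z)
print("box",[ray(C[0],p,.036).round(4).tolist() for p in((134,53),(276,11),(292,66),(155,105))])
print("tray",[ray(C[1],p,.006).round(4).tolist() for p in((170,41),(291,24),(308,146),(198,160))])
hsv=cv2.cvtColor(W[0][1],cv2.COLOR_BGR2HSV); m=(hsv[...,1]<60).astype(np.uint8); m[:,520:]=0
n,l,s,c=cv2.connectedComponentsWithStats(m); k=l[110,410]
cn=max(cv2.findContours((l==k).astype(np.uint8),0,1)[0],key=cv2.contourArea)
P=np.array([ray(C[0],p[0],.024)[:2] for p in cn],np.float32); print("thali",cv2.minEnclosingCircle(P),cv2.fitEllipse(P))
cv2.imwrite("pics/o0.png",out[0][100:700,50:850] if 0 else cv2.resize(out[0][0:800,60:1260],(800,533))); cv2.imwrite("pics/o1.png",cv2.resize(out[1][0:800,420:1820],(800,457)))
E
python3 m.py
```

```text
g1
  hand [ 0.4541 -0.008   0.076 ]
   w0 px 217.3 198.0 r_mm 27.4 -> [ 0.4511 -0.0053  0.076 ]
  hand [ 0.4519 -0.0015  0.076 ]
   w1 px 439.3 185.3 r_mm 27.4 -> [ 0.4499 -0.005   0.076 ]
g2
  hand [ 0.4385 -0.1393  0.076 ]
   w0 px 309.3 208.3 r_mm 27.5 -> [ 0.4349 -0.1383  0.076 ]
  hand [ 0.4365 -0.1327  0.076 ]
   w1 px 529.0 193.3 r_mm 28.5 -> [ 0.4375 -0.1354  0.076 ]
v1
  hand [0.416  0.1287 0.034 ]
   w0 px 139.0 213.3 r_mm 29.1 -> [0.4121 0.1358 0.034 ]
  hand [0.4145 0.1353 0.034 ]
   w1 px 338.3 201.3 r_mm 28.5 -> [0.4123 0.1363 0.034 ]
v2
  hand [ 0.3716 -0.2476  0.034 ]
   w0 px 377.0 237.3 r_mm 30.0 -> [ 0.3692 -0.2477  0.034 ]
  hand [ 0.3706 -0.238   0.034 ]
jar
  hand [0.3705 0.268  0.07  ]
   w0 px 45.7 245.7 r_mm 23.5 -> [0.3728 0.268  0.07  ]
  hand [0.3708 0.269  0.07  ]
   w1 px 250.3 235.7 r_mm 22.6 -> [0.3697 0.2716 0.07  ]
jA
  hand [ 0.6397 -0.006   0.075 ]
   w0 px 202.7 57.0 r_mm 23.1 -> [ 0.6397 -0.0043  0.075 ]
  hand [ 6.391e-01 -6.000e-04  7.500e-02]
   w1 px 453.3 39.0 r_mm 24.1 -> [ 0.6403 -0.0021  0.075 ]
jB
  hand [ 0.6558 -0.072   0.075 ]
   w0 p
[... 302 characters left out ...]
6219 0.2433 0.046 ]
rC
  hand [0.5241 0.32   0.046 ]
   w1 px 213.3 129.0 r_mm 41.8 -> [0.527  0.3192 0.046 ]
   w1 px 213.3 129.0 r_mm 37.2 -> [0.527  0.3192 0.046 ]
rD
  hand [0.5337 0.2328 0.046 ]
   w1 px 275.3 123.3 r_mm 40.8 -> [0.5347 0.2294 0.046 ]
   w1 px 275.3 123.3 r_mm 34.9 -> [0.5347 0.2294 0.046 ]
box [[0.6483, 0.102, 0.036], [0.6992, -0.0957, 0.036], [0.6311, -0.1152, 0.036], [0.5792, 0.0837, 0.036]]
tray [[0.6479, 0.3815, 0.006], [0.6693, 0.2061, 0.006], [0.4955, 0.184, 0.006], [0.4737, 0.3609, 0.006]]
thali ((0.5715135335922241, -0.290862500667572), 0.12046477198600769) ((0.571546196937561, -0.2908156216144562), (0.23886142671108246, 0.23905235528945923), 138.7984161376953)
```

View pics/o1.png

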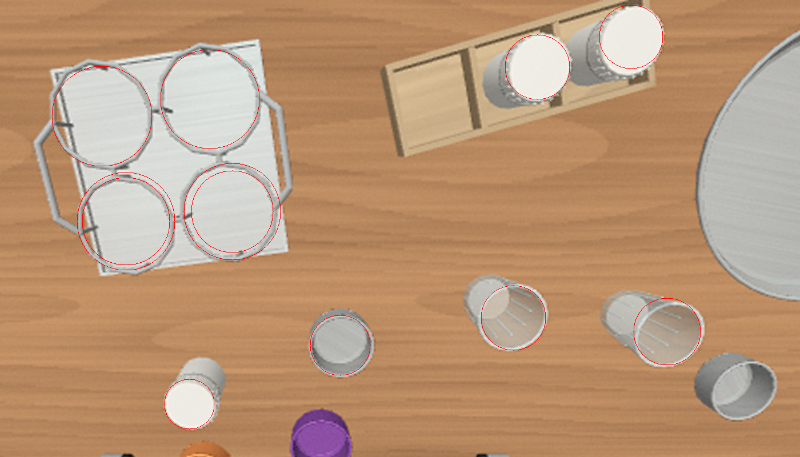

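Both views agree with the given sizes and heights to about 3 mm. Carrier centre is about (.5725,.282) with yaw .121, box about (.6397,-.0045) with yaw .257, and thali (.5715,-.291). I'll start with glass 1.

```bash
cat > act.py <<'E'
from h import *
H=np.pi/2
def pick(xy,z,yaw,opening=.95,strength=30,zt=.2):
    effector.set_gripper(opening)
    manip.movep([*xy,zt],down(yaw)); manip.line_to([*xy,z],max_speed=.12)
    effector.set_gripper(0.,strength); s=sensors.read_state()
    print("grip op %.3f F %.1f z %.4f t %.1f"%(s["opening"],s["gripper_force"],s["tool_pos"][2],s["time_s"]))
    manip.line_to([*xy,zt],max_speed=.15)
    s=sensors.read_state(); print("lifted op %.3f F %.1f"%(s["opening"],s["gripper_force"]))
def place(xy,z,yaw,dopen=.2,zt=.2):
    manip.movep([*xy,zt],down(yaw)); manip.line_to([*xy,z+.012],max_speed=.12); manip.wait(.15)
    hit=manip.line_to([*xy,z-.004],max_speed=.03,max_force=3); s=sensors.read_state()
    print("hit",hit,"z err %.4f"%(s["tool_pos"][2]-z),s["tool_pos"].round(4))
    manip.wait(.2); effector.set_gripper(min(1,s["opening"]+dopen)); manip.line_to([*xy,zt],max_speed=.15)
    print("t",sensors.read_state()["time_s"],sensors.read_state()["opening"])
def cw(o,yaw,l): c,s=np.cos(yaw),np.sin(yaw); return [o[0]+c*l[0]-s*l[1],o[1]+s*l[0]+c*l[1]]
CAR=([.5725,.282],.121); BOX=([.6397,-.0045],.257); TH=[.5715,-.291]
E
python3 - <<'E'
from act import *
for p,y in [((.451,-.005),H),(cw(*CAR,(.044,.044)),H+.121),(cw(*CAR,(-.044,-.044)),H+.121),((.436,-.137),H),((.412,.136),H),((.37,-.246),H),((.37,.27),H),((.5715,-.331),H),((.5715,-.251),H),(cw(*BOX,(0,.067)),H+.257)]:
  for yy in(y,y-np.pi):
    print(np.round(p,3),[None if (q:=kin.solve_ik([*p,z],down(yy))) is None else np.round(q,2).tolist() for z in(.01,.22)])
E
```

```text
[ 0.451 -0.005] [[0.31, 0.62, -0.52, 2.2, 0.68, 0.48, -0.75], [0.58, 0.32, -0.83, 1.95, 0.28, 0.99, -0.38]]
[ 0.451 -0.005] [[-0.21, 0.6, 0.25, 2.21, -0.39, 0.38, -2.78], [-0.61, 0.32, 0.76, 1.96, -0.27, 0.96, -2.86]]
[0.611 0.331] [[-0.14, 0.93, -0.77, 1.52, 0.73, 0.99, -0.99], [-0.09, 0.75, -0.91, 1.3, 0.58, 1.36, -0.86]]
[0.611 0.331] [[-0.99, 1.03, 0.95, 1.54, -0.92, 1.07, -2.82], [0.01, 0.86, -1.23, 1.3, 0.8, 1.5, 2.13]]
[0.534 0.233] [[-0.01, 0.8, -0.73, 1.85, 0.74, 0.79, -1.03], [0.1, 0.57, -0.92, 1.63, 0.48, 1.19, -0.8]]
[0.534 0.233] [[-0.81, 0.78, 0.59, 1.86, -0.65, 0.7, -2.85], [-1.08, 0.69, 1.15, 1.64, -0.66, 1.25, -2.81]]
[ 0.436 -0.137] [[0.61, 0.63, -0.54, 2.18, 0.69, 0.5, -0.46], [0.8, 0.31, -0.73, 1.93, 0.25, 0.99, -0.04]]
[ 0.436 -0.137] [[0.01, 0.62, 0.36, 2.19, -0.52, 0.41, -2.35], [0.06, 0.26, 0.25, 1.94, -0.08, 0.94, -2.8]]
[0.412 0.136] [[0.01, 0.62, -0.58, 2.24, 0.76, 0.48, -1.17], [0.31, 0.3, -0.9, 1.98, 0.29, 0.98, -0.72]]
[0.412 0.136] [[-0.68, 0.62, 0.46, 2.25, -0.7, 0.41, -2.78], [0.5, 0.41, -1.22, 1.98, 0.45, 1.06, 2.22]]
[ 0.37  -0.246] [[0.86, 0.61, -0
[... 334 characters left out ...]
 0.59, -2.84], [0.16, 0.46, -1.22, 1.93, 0.49, 1.1, 1.87]]
[ 0.572 -0.331] [[0.84, 0.86, -0.64, 1.63, 0.63, 0.87, -0.05], [0.87, 0.64, -0.7, 1.41, 0.42, 1.25, 0.13]]
[ 0.572 -0.331] [[0.59, 0.78, -0.18, 1.63, 0.19, 0.74, -2.82], [0.63, 0.57, -0.24, 1.41, 0.14, 1.17, -2.78]]
[ 0.572 -0.251] [[0.75, 0.82, -0.64, 1.74, 0.64, 0.81, -0.2], [0.8, 0.59, -0.74, 1.52, 0.41, 1.2, -0.0]]
[ 0.572 -0.251] [[0.28, 0.75, 0.16, 1.74, -0.17, 0.66, -2.61], [0.5, 0.51, -0.2, 1.52, 0.11, 1.12, -2.87]]
[0.623 0.06 ] [[0.29, 0.85, -0.74, 1.73, 0.73, 0.86, -0.53], [0.37, 0.64, -0.91, 1.51, 0.51, 1.25, -0.35]]
[0.623 0.06 ] [[-0.24, 0.75, 0.18, 1.74, -0.2, 0.67, -2.84], [-0.35, 0.53, 0.36, 1.52, -0.2, 1.12, -2.84]]
```

Yaw near +π/2 suits every pose.

Run:
```python
from act import *
pick((.4505,-.005),.046,H)
im,_=get_image("scene"); cv2.imwrite("pics/s1.png",im[100:300,150:550])
place(cw(*CAR,(.044,.044)),.050,H+.121)
```

```text
grip op 0.650 F 30.3 z 0.0467 t 7.9
lifted op 0.650 F 31.9
hit True z err 0.0007 [0.6106 0.3312 0.0507]
t 14.05 0.8444383211832058
```

View pics/s1.png

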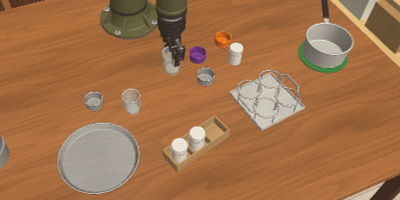

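The crop shows the glass held upright in the gripper above its spot, and contact came at exactly the expected height. Next is glass 2, then a check picture.

Run:
```python
from act import *
pick((.4365,-.137),.046,H)
place(cw(*CAR,(-.044,-.044)),.050,H+.121,zt=.25)
pick((.371,-.246),.005,H,.95,zt=.15)
im,_=get_image("scene"); cv2.imwrite("pics/s2.png",cv2.resize(im[80:300,180:480],None,fx=2,fy=2))
```

```text
grip op 0.669 F 30.0 z 0.0468 t 17.9
lifted op 0.658 F 32.1
hit True z err 0.0006 [0.5337 0.2333 0.0506]
t 24.8 0.8612959646449151
grip op 0.692 F 29.8 z 0.0059 t 28.6
lifted op 0.687 F 32.4
```

View pics/s2.png

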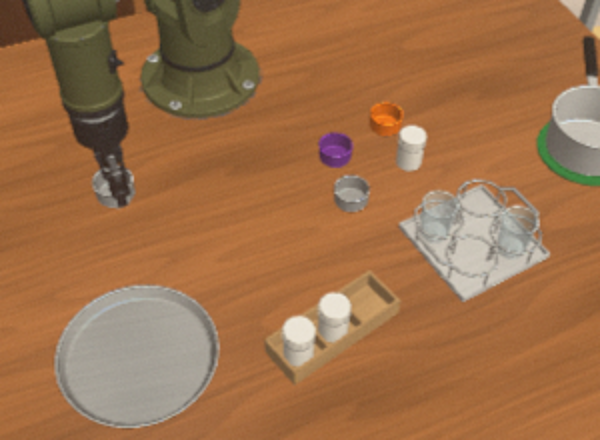

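Both glasses stand upright in separate rings at (437,215) and (517,230), and vati 2 is held at (113,187). Next I'll place both vatis.

Run:
```python
from act import *
place((TH[0],TH[1]-.039),.009,H,zt=.15)
pick((.4122,.136),.005,H,.95,zt=.15)
place((TH[0],TH[1]+.039),.009,H,zt=.22)
```

```text
hit True z err -0.0003 [ 0.5716 -0.3301  0.0087]
t 34.0917 0.8934398323051015
grip op 0.672 F 29.9 z 0.0058 t 37.8
lifted op 0.674 F 32.2
hit True z err -0.0004 [ 0.5715 -0.252   0.0086]
t 44.975 0.8710350625013048
```

Run:
```python
from act import *
import pickle
manip.movep((.62,.03,.25),down(0)); manip.wait(.2)
st=sensors.read_state(); im,d=get_image("wrist"); pickle.dump((st,im),open("w2.pkl","wb")); cv2.imwrite("pics/w2.png",im)
c=cam("wrist",st); print(proj(c,[*cw(*BOX,(0,.067)),.036]))
for l in [(-.036,.103),(.036,.103),(-.031,.036),(.031,.036)]: print(l,proj(c,[*cw(*BOX,l),.036]).round(1))
```

```text
[288.82659486 165.73640216]
(-0.036, 0.103) [266.9 204.6]
(0.036, 0.103) [246.2 141.8]
(-0.031, 0.036) [324.1 185.6]
(0.031, 0.036) [309.1 129.8]
```

View pics/w2.png

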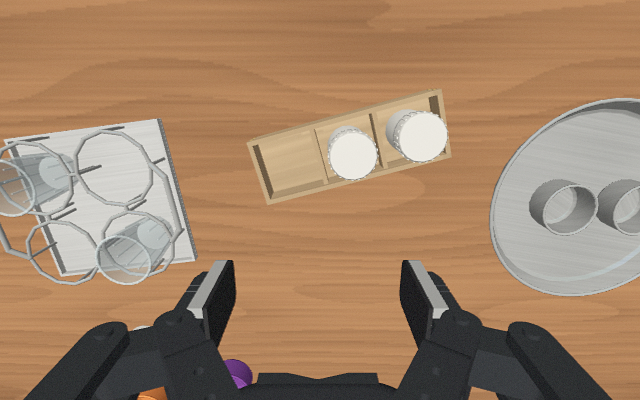

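The actual bay corners, about (247,143) and (268,204), match the prediction within 1 px. Both vatis sit flat on the thali at (563,207) and (625,207). The jar is next.

Run:
```python
from act import *
pick((.371,.27),.038,H,.85,zt=.2)
place(cw(*BOX,(0.0005,.0665)),.043,H+.257,dopen=.17,zt=.25)
manip.movep((.5,.0,.40),down(0)); manip.wait(.2)
im,_=get_image("wrist"); cv2.imwrite("pics/w3.png",im)
im,_=get_image("scene"); cv2.imwrite("pics/s3.png",cv2.resize(im[120:320,180:480],None,fx=2.5,fy=2.5))
```

```text
grip op 0.535 F 30.1 z 0.0385 t 50.2
lifted op 0.540 F 30.9
hit True z err 0.0003 [0.6233 0.0599 0.0433]
t 57.0583 0.7130528304312609
```

View pics/w3.png

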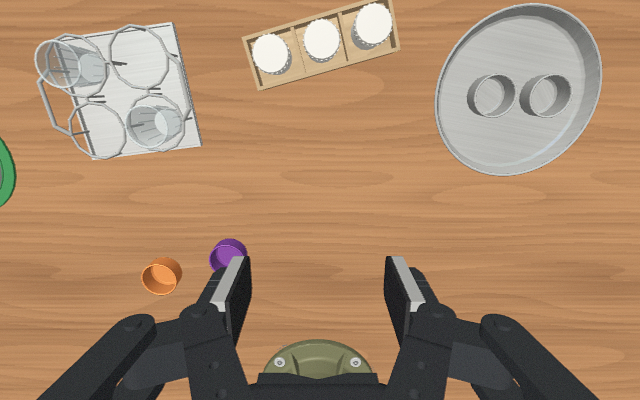

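View pics/s3.png

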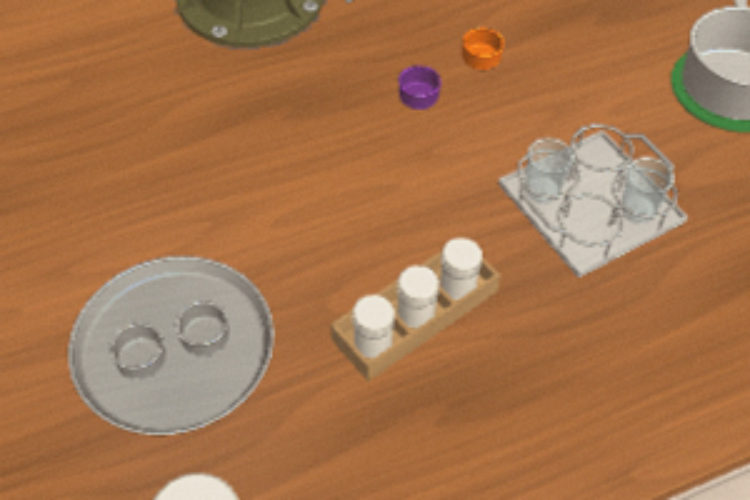

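Both views show all five items upright in their places: the jar in the end bay (w3 271,53), the glasses in separate rings, and the vatis side by side on the thali (491,96 and 545,96). The look-alikes have not been moved.

```bash
python3 -c "
from cell import *
print(manip.job_done())"
```

```text
the job is handed in; nothing more can be done
None
```

The job is done and handed in at about 58 s: both glasses stand in separate carrier rings, both vatis sit side by side on the thali, and the jar is in the empty bay, all upright.

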